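# Clamp the paint tin in the ratchet vice

### The arm

A 6-joint arm with a two-finger parallel gripper is mounted at the origin on the work surface. World frame = base frame: x ahead of the robot, y to its left, z up, the work surface at z = 0. Lengths are in m, angles in rad, forces in N, time in s.
With the tool pointing down it reaches from about 0.225 to 0.875 m from the base axis. Payload 3.4 kg.
Tool frame: the origin (TCP) lies between the finger pads; the fingertips stand 11 mm ahead of it and the grasp point (between the pads) lies 8 mm behind it; z points along the fingers, y is the line along which they close (so a half turn about z gives the same grasp; the last joint's range is limited). The gripper opens to 85 mm and grips with 20 to 120 N. Pads are 22 mm wide; open, the fingers measure 114 mm over their backs; the gripper's body (76 mm by 85 mm) begins 54 mm behind the grasp point. The pads swing forward as they close: fully open they stand 13 mm farther back than shut.
Start: joints at [-1.268, 0.276, 1.505, -0, 1.361, -0.121], TCP at [0.236, -0.524, 0.242] pointing down, gripper open.
Joint ranges: [-2.89, 2.89], [-0.75, 2.08], [0.22, 2.7], [-1.18, 4.32], [0.11, 2.71], [-2.7, 2.7]. Speed limits (rad/s): [2.57, 2.57, 3.14, 3.14, 3.14, 3.14].

### API

Orientations are given as a unit quaternion [w, x, y, z].
In Python, from rig import sensors, eyes, manip gives the robot as it stands.
- The arm moves only by the tool drive_tool, never from a script. Its argument "deltas" is a list of rows, each an object with "linear": the shift along the world's x, y, z in mm, a list of three; "twist": the turn about the world's z in degrees; "claw": the opening, from 0 (shut) to 1 (fully open). In form: [{"linear": [tx, ty, tz], "twist": twist, "claw": claw}, ...]. A call has 1 to 12 rows; each row is the pose to reach, as a shift and turn from the pose commanded when the call began; what a row does not reach only later rows make up. A row lasts 1/12 s, in which the tool goes at most 41.7 mm and 7.16 degrees, less where a joint would pass 70% of its speed; a pose out of reach is approached as far as the arm can. A call with a gripper value outside its range is refused whole. The fingers move at their own pace and stop on an object; "squeeze" is the grip in N (left out, the last holds). Time passes only in rows, so rows that repeat a pose let the fingers close. It gives the time, the measured TCP pose, the force, the opening and the grip force at its end, in the units of the state.
- sensors.get_state(): the state, without advancing time (a new reading comes with each control period).
- eyes.get_image(name): name is "scene" or "top" or "wrist"; returns the picture (400x640x3 uint8, red, green, blue); there is no depth.
- eyes.camera_model(name): a dict with "intrinsics" (3x3 intrinsics, pixels), "dist" ([k1, k2, p1, p2, k3] as OpenCV has them; the pictures are not rectified), "R" (3x3) and "t" (3): a world point X has camera coordinates R X + t. Camera axes: x right, y down, z forward; pixel columns grow to the right and rows downward; lengths in m; the calibration is good to about 2 mm. A picture is of the moment at which its call begins: read the wrist's pose just before it. camera_model takes no time and is no camera call; for the wrist camera it gives the pose at the moment of the call.
- manip.sign_off(): hands the job in; it is judged then, once.
The state is a dict: "clock": time; "qpos": joint angles; "qd": joint speeds; "effort": joint torques, N m; "position": TCP position; "ee_rot": TCP orientation; "contact_force": force on the tool from outside, world axes, zero at the start; "moment": the same for the moment, N m; "width": finger opening in m; "gripper_force": force on a finger pad.
Only numpy, scipy, OpenCV 4.12 (cv2) and the standard library are available. Lean on these libraries where they do the work, as an engineer would, in place of code of your own. Each camera call takes 0.05 s, during which the arm holds its last target. There are 200 camera calls.

### The job

The paint tin stands loosely in the bench vice, whose ratchet is set to loosen. Flip the small pawl lever on top of the ratchet handle fully over to the tightening (clockwise, seen from above) side, then work the handle by its knob, swinging it back and forth as needed, until the jaw grips the tin firmly in the V-block: stop when the turning handle takes about 14 N at the knob; beyond 16 N the tin is squeezed too hard. Do not move the tin with the arm, leave the other things on the bench alone, and let go of the vice.

Things in the scene. Friction and masses are not known exactly. Their poses are not given: they have to be found in the camera images.
- spindle_axis (a point): Point on the vertical axis about which the handle turns, 102 mm above the bench, level with the top of the handle bar. Its axes are the vice's: handle points to about -y, tin stands to +y. Below: a toothed steel wheel (radius 36 mm, at 74 to 88 mm height, 18 teeth) on a housing 90 x 85 mm, 72 mm high, on a bolted base plate 150 x 300 mm, 12 mm thick.
- handle (a joint): Handle's angle (rad) about the spindle axis: 0 when it points to the vice's -y, growing clockwise seen from above; stops at -0.5 and 0.5. Friction holds it. Turning it takes about 2 N at the knob while the ratchet slips, 9.5 N while it drives a free jaw (read it in motion: at a standstill friction takes up a part of the push). After a back-swing up to one tooth (0.35 rad) passes before the pawl catches.
- knob (a point): Centre of the upright black knob at the outer end of the handle, 155 mm from the spindle axis: a cylinder of 22 mm diameter, from 102 to 155 mm above the bench; this point is at 130 mm. Fixed to the bar (24 mm wide, top at 102 mm).
- lever (a joint): Pawl lever's angle (rad): 0 straight outward along the handle, growing as its tip swings clockwise seen from above; stops at -0.4 and 0.4, stays where left. At -0.4 the ratchet drives anticlockwise only (loosens), at 0.4 clockwise only (tightens). About 2 N at the tip flips it; pushed with over 3 N the handle swings too, from 16 N the spindle turns.
- lever_pivot (a point): Pivot of the pawl lever on top of the handle bar, 50 mm from the spindle axis, 109 mm above the bench.
- lever_tip (a point): Centre of the upright fin at the tip of the pawl lever, 36 mm outward from the pivot: 8 mm thick (along the swing), 18 mm long, from 105 to 136 mm above the bench; this point is at 122 mm. It can be pushed from the side or pinched from above. The lever's flat part lies at 103 to 109 mm.
- jaw_pad: Rubber-faced jaw plate, 80 mm wide, 54 high, 6 thick, origin at its centre, 45 mm above the bench, sprung at 16 N/mm. It faces the tin along the vice's +y; the jaw advances 14 mm per rad of spindle. A turning handle that takes 14 N at the knob presses about 50 N on the tin; each 10 N more on the tin is 0.9 N at the knob. Spindle friction keeps the squeeze when let go.
- tin_centre (a point): Centre of the paint tin in the vice: plain steel with a paper label, 104 mm diameter, 125 mm high, full (0.7 kg); it stands on the base plate, 12 mm above the bench, up to about 3 mm off its seat. z points up.
- vblock: Steel V-block, 60 mm high, that backs the tin on the side away from the jaw; origin on the base plate on the axis of a tin seated in the V. It is bolted at a distance of 128 to 135 mm from the spindle axis: the jaw has 4 to 11 mm to go before a seated tin is touched.
- tin: The same tin, its origin at the centre of its underside.
- spare_lid: A loose tin lid, 100 mm across, 9 mm high, flat on the bench under the handle's sweep: bystander, leave alone.
- stir_spatula: Stirring spatula lying beyond the vice: bystander.
- mix_cup: Clear mixing cup, 72 mm across, 85 mm high, on the robot's side of the vice: bystander.
- small_tin: Small black tin, 74 mm across, 95 mm high: bystander.
- thinner: White bottle with yellow cap, 68 mm across, 190 mm high: bystander.
- lid_lever: Screwdriver-like lid opener lying beyond the vice: bystander.
- flat_brush: Flat brush lying on the bench: bystander.

How it is judged:
On the way, in this order (a step that is already met when the one before it is completed fails the run):
1. the pawl lever is flipped to the tightening side (value of joint lever above 0.3 rad), for 0.2 s.
2. the jaw presses the tin with more than 12 N (contact force between jaw_pad and tin above 12 N), for 0.2 s.
At the end, for the whole second after the job is handed in: The pawl lever stands on the tightening side (above 0.3 rad), the jaw holds the tin with 12 to 80 N (50 N is meant; about 10.5 to 16.5 N at the knob while turning), the tin sits upright within 4 mm of its seat in the V-block, tin and handle at rest, all let go (value of joint lever above 0.3 rad and contact force between jaw_pad and tin between 12 and 80 N and horizontal distance between tin and vblock below 0.004 m and angle between tin's own z axis and vertical below 0.06 rad and linear speed of tin below 0.01 m/s and velocity of joint handle between -0.05 and 0.05 rad/s); the robot touches nothing.
It fails at once if the tin is squeezed with more than 100 N and crushed (contact force between jaw_pad and tin above 100 N).
It fails at once if the arm pushes the tin (contact force between the arm and tin above 2 N).
It fails at once if the fingers push the tin (contact force between the fingers and tin above 2 N).
It fails at once if a bystander is moved more than 20 mm (distance of any of spare_lid, stir_spatula, mix_cup, small_tin, thinner, lid_lever, flat_brush from where it was at the start of the episode above 0.02 m).
It also fails if it takes over 67 s, if anything falls off the work surface, if the arm or the gripper's body presses on something with over 40 N, if the wrist force passes 120 N, or if a joint passes its speed limit or range.

## Working session

There is one attempt and no reset: what is moved stays moved. The work goes in short steps, Python scripts to look and compute and a tool call to move; the robot and the scene stay as the last step left them, time stands still between calls to the robot, and variables do not carry over. Pictures are saved under pics/ and viewed, at most 10 in all, crops included, and the job is handed in when it is done.

Besides the shell and the picture viewer there is one more tool, called after ">>>" by a JSON object that holds its "op" and its "data". drive_tool: Moves the arm, as the interface text tells. Its arguments: {"type":"object","properties":{"deltas":{"type":"array","items":{"type":"object","properties":{"linear":{"type":"array","items":{"type":"number"}},"twist":{"type":"number"},"claw":{"type":"number"}}}},"squeeze":{"type":"number"}},"required":["deltas"]}

```bash
mkdir -p pics; cat > h.py <<'E'
import numpy as np, cv2
from rig import sensors, eyes, manip
def ray(m,px):
    K=np.array(m["intrinsics"]);d=np.array(m["dist"]);R=np.array(m["R"]);t=np.array(m["t"])
    u=cv2.undistortPoints(np.array([[px]],float),K,d)[0,0]
    return -R.T@t, R.T@np.array([u[0],u[1],1.])
def onz(m,px,z):
    o,d=ray(m,px); return o+d*(z-o[2])/d[2]
def proj(m,X):
    R=np.array(m["R"]);t=np.array(m["t"],float)
    return cv2.projectPoints(np.array([X],float),cv2.Rodrigues(R)[0],t,np.array(m["intrinsics"]),np.array(m["dist"]))[0][0,0]
def snap(name,f):
    m=eyes.camera_model(name); im=eyes.get_image(name); cv2.imwrite('pics/'+f,im[:,:,::-1]); return m,im
E
python3 - <<'E'
from h import *
for n in("top","scene"):
    m,im=snap(n,n+"0.png"); print(n,-np.array(m["R"]).T@np.array(m["t"]),np.array(m["R"]).round(2).tolist())
print(sensors.get_state())
E
```

```text
top [ 0.42676375 -0.02275327  1.27724884] [[-0.02, -1.0, -0.01], [-0.99, 0.02, -0.13], [0.13, 0.0, -0.99]]
scene [1.77406338 0.18192492 1.06533957] [[-0.16, 0.99, -0.0], [0.62, 0.1, -0.78], [-0.77, -0.13, -0.62]]
{'clock': 0.1, 'qpos': array([-1.26800260e+00,  2.76534967e-01,  1.50600118e+00, -2.07086374e-05,
        1.36072056e+00, -1.21018975e-01]), 'qd': array([-3.99185049e-04, -3.17517137e-03, -2.34188185e-03, -1.16769095e-03,
        4.68835632e-05,  1.34897848e-03]), 'effort': array([ 8.50088800e-04, -4.17701697e+01, -2.46404368e+01, -1.85363087e-04,
        5.80194552e-03, -1.04991378e-05]), 'position': array([ 0.23630351, -0.5236983 ,  0.24152651]), 'ee_rot': array([-8.27672804e-04,  9.77630945e-01,  2.10326038e-01, -8.55996730e-05]), 'contact_force': array([-0.5372084 , -0.6541075 , -0.13150811]), 'moment': array([-0.00930616,  0.04840378, -0.04768224]), 'gripper_force': 0.0, 'width': 0.0854450940908071}
```

View pics/top0.png

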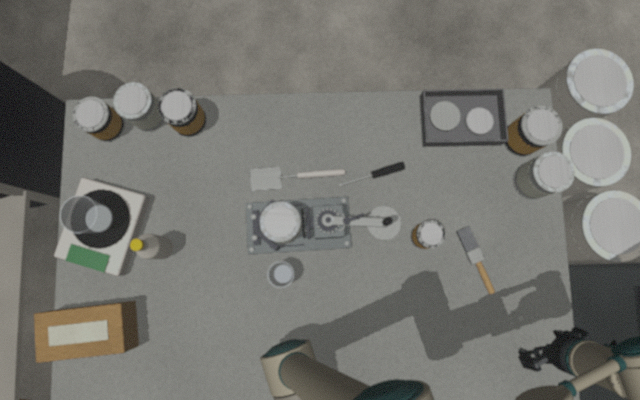

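View pics/scene0.png

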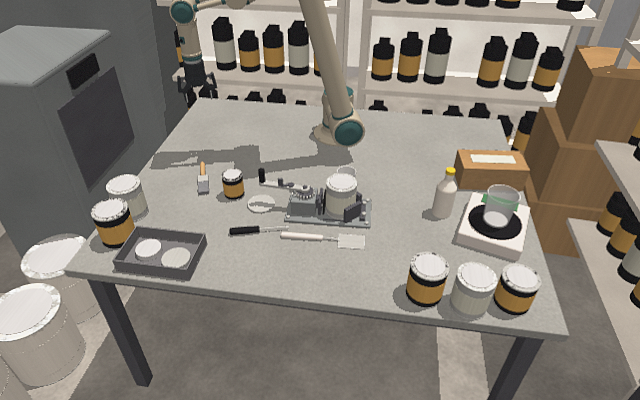

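The top view shows the vice with the tin at about (280,222), the spindle at about (330,221) and the black knob at about (388,219). Image right is -y, so the vice axes roughly match the world's. I'll enlarge the vice next.

```bash
python3 - <<'E'
from h import *
im=cv2.imread('pics/top0.png')[185:265,240:410]
cv2.imwrite('pics/c1.png',cv2.resize(im,None,fx=4.7,fy=4.7,interpolation=cv2.INTER_CUBIC))
m=eyes.camera_model("top")
for n,p,z in [("knob",(388,219),.155),("spindle",(330,221),.102),("tin",(280,222),.137),("cornerTL",(249,200),.012),("TR",(349,199),.012),("BR",(352,249),.012),("BL",(250,253),.012)]: print(n,onz(m,p,z).round(4))
E
```

```text
knob [ 0.5384 -0.2045  0.155 ]
spindle [ 0.5419 -0.0569  0.102 ]
tin [0.5389 0.0747 0.137 ]
cornerTL [0.6177 0.1753 0.012 ]
TR [ 0.6139 -0.1166  0.012 ]
BR [ 0.4686 -0.1205  0.012 ]
BL [0.4636 0.1728 0.012 ]
```

View pics/c1.png

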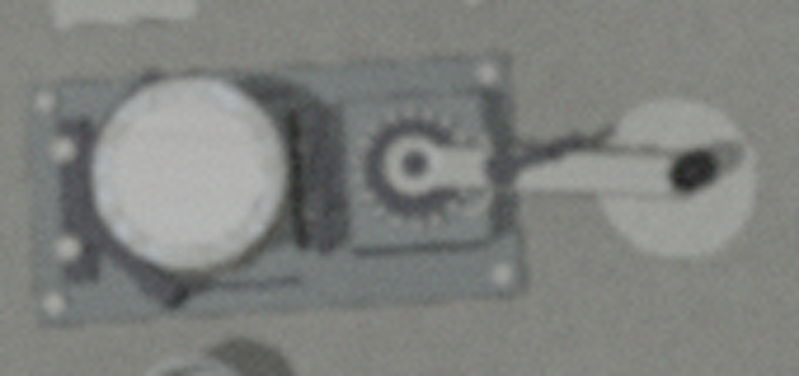

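The crop shows the spindle at top-image pixel (328,219.7), and the handle pointing right with the knob at about (387,221). The dark lever leans up, towards +x, which is the loosen side. I'll go above the handle with the fingers closing along x.

>>> {"op": "drive_tool", "data": {"deltas": [{"linear": [25, 30, 10], "twist": 6, "claw": 1}, {"linear": [50, 60, 20], "twist": 12, "claw": 1}, {"linear": [77, 92, 30], "twist": 18, "claw": 1}, {"linear": [104, 124, 40], "twist": 24, "claw": 1}, {"linear": [130, 155, 50], "twist": 30, "claw": 1}, {"linear": [156, 186, 60], "twist": 36, "claw": 1}, {"linear": [182, 217, 70], "twist": 42, "claw": 1}, {"linear": [208, 248, 80], "twist": 48, "claw": 1}, {"linear": [234, 279, 80], "twist": 54, "claw": 1}, {"linear": [260, 310, 80], "twist": 60, "claw": 1}, {"linear": [286, 340, 80], "twist": 65, "claw": 1}, {"linear": [304, 360, 80], "twist": 65, "claw": 1}]}}

```text
clock: 1.1
position: [0.5421, -0.1608, 0.322]
ee_rot: [-0.0, 0.71, 0.705, 0.001]
contact_force: [-0.1, -0.7, -0.3]
width: 0.0853
gripper_force: 0.0
```

>>> {"op": "drive_tool", "data": {"deltas": [{"linear": [0, 0, 0], "twist": 0, "claw": 1}, {"linear": [0, 0, 0], "twist": 0, "claw": 1}, {"linear": [0, 0, 0], "twist": 0, "claw": 1}]}}

```text
clock: 1.35
position: [0.54, -0.1644, 0.3218]
ee_rot: [-0.0, 0.711, 0.703, -0.001]
contact_force: [-0.2, -0.3, 0.0]
width: 0.0854
gripper_force: 0.0
```

```bash
python3 - <<'E'
from h import *
m,im=snap("wrist","w1.png"); print(-np.array(m["R"]).T@np.array(m["t"]),np.array(m["R"]).round(2).tolist()); print({k:sensors.get_state()[k] for k in("position","ee_rot","contact_force","clock","qpos")})
np.savez('w1.npz',**{k:np.array(v) for k,v in m.items()})
E
```

```text
[ 0.54134597 -0.09110219  0.45488976] [[1.0, -0.01, -0.0], [-0.01, -0.96, 0.29], [-0.0, -0.29, -0.96]]
{'position': array([ 0.53976885, -0.16483379,  0.32200467]), 'ee_rot': array([-2.67300966e-04,  7.11809400e-01,  7.02372446e-01, -5.03206558e-04]), 'contact_force': array([ 0.69765935,  0.36928398, -0.18980828]), 'clock': 1.4, 'qpos': array([-4.19194868e-01,  2.26904626e-01,  1.37830954e+00, -7.42920806e-04,
        1.53724300e+00, -4.05823654e-01])}
```

View pics/w1.png

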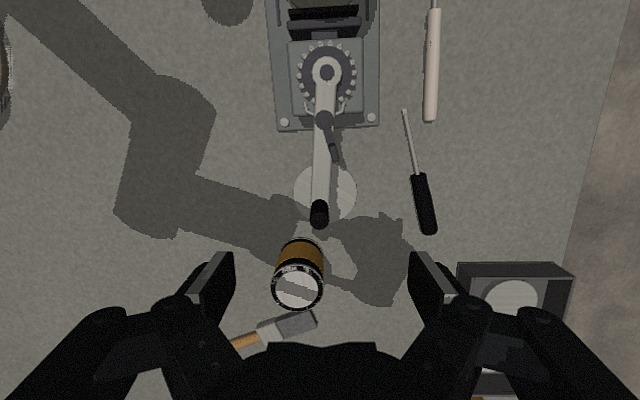

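The wrist view shows the spindle hub at (326,71), the lever pivot at (324,120), the fin near (334,152) and the black knob at (319,200–229).

```bash
python3 - <<'E'
from h import *
m=dict(np.load('w1.npz')); im=cv2.imread('pics/w1.png')
g=im.max(2)
k=(g[190:235,300:340]<40); ys,xs=np.nonzero(k); print("knob px",xs.min()+300,xs.max()+300,ys.min()+190,ys.max()+190, np.bincount(ys).nonzero())
for y in range(196,232,4): 
    r=np.nonzero(g[y,300:340]<40)[0]; print(y,r.min()+300 if len(r) else None,r.max()+300 if len(r) else None)
S=onz(m,(326,71),.102);P=onz(m,(324,120),.109);K=onz(m,(319.5,221),.155);T=onz(m,(334,154),.136)
print("S",S,"P",P,"K",K,"T",T); 
print("dist",np.hypot(*(P-S)[:2]),np.hypot(*(K-S)[:2]),np.hypot(*(T-P)[:2]))
cv2.imwrite('pics/w1c.png',cv2.resize(im[50:240,270:390],None,fx=3.1,fy=3.1,interpolation=cv2.INTER_CUBIC))
E
```

```text
knob px 310 328 199 229 (array([ 9, 10, 11, 12, 13, 14, 15, 16, 17, 18, 19, 20, 21, 22, 23, 24, 25,
       26, 27, 28, 29, 30, 31, 32, 33, 34, 35, 36, 37, 38, 39]),)
196 None None
200 316 323
204 312 326
208 311 327
212 310 328
216 310 328
220 310 328
224 311 327
228 314 323
S [ 0.5467147  -0.04911808  0.102     ] P [ 0.5439765  -0.10093909  0.109     ] K [ 0.53774546 -0.20562873  0.155     ] T [ 0.55425456 -0.13571763  0.136     ]
dist 0.051893306887335115 0.1567674445743942 0.03626547787492051
```

View pics/w1c.png

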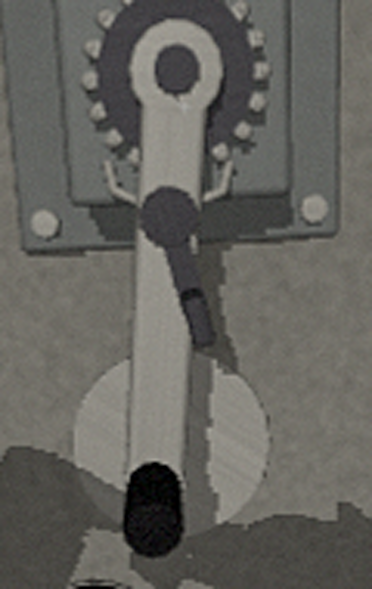

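>>> {"op": "drive_tool", "data": {"deltas": [{"linear": [17, 9, -10], "twist": 0, "claw": 0}, {"linear": [34, 18, -20], "twist": 0, "claw": 0}, {"linear": [50, 27, -30], "twist": 0, "claw": 0}, {"linear": [50, 27, -65], "twist": 0, "claw": 0}, {"linear": [50, 27, -100], "twist": 0, "claw": 0}, {"linear": [50, 27, -130], "twist": 0, "claw": 0}, {"linear": [50, 27, -150], "twist": 0, "claw": 0}, {"linear": [50, 27, -170], "twist": 0, "claw": 0}, {"linear": [50, 27, -185], "twist": 0, "claw": 0}, {"linear": [50, 27, -194], "twist": 0, "claw": 0}, {"linear": [50, 27, -198], "twist": 0, "claw": 0}, {"linear": [50, 27, -198], "twist": 0, "claw": 0}]}}

```text
clock: 2.4
position: [0.59, -0.1375, 0.1235]
ee_rot: [-0.001, 0.712, 0.702, -0.0]
contact_force: [0.6, 0.1, -0.6]
width: 0.0002
gripper_force: 0.0
```

>>> {"op": "drive_tool", "data": {"deltas": [{"linear": [-2, 0, 0], "twist": 0, "claw": 0}, {"linear": [-4, 0, 0], "twist": 0, "claw": 0}, {"linear": [-6, 0, 0], "twist": 0, "claw": 0}, {"linear": [-8, 0, 0], "twist": 0, "claw": 0}, {"linear": [-10, 0, 0], "twist": 0, "claw": 0}, {"linear": [-12, 0, 0], "twist": 0, "claw": 0}, {"linear": [-14, 0, 0], "twist": 0, "claw": 0}, {"linear": [-16, 0, 0], "twist": 0, "claw": 0}, {"linear": [-18, 0, 0], "twist": 0, "claw": 0}]}}

```text
clock: 3.15
position: [0.5726, -0.1373, 0.1245]
ee_rot: [0.001, 0.711, 0.703, 0.0]
contact_force: [1.4, -1.8, 1.2]
width: -0.0
gripper_force: 0.7
```

```bash
python3 - <<'E'
from h import *
m,im=snap("wrist","w2.png"); print({k:sensors.get_state()[k] for k in("position","contact_force","clock")})
np.savez('w2.npz',**{k:np.array(v) for k,v in m.items()})
E
```

```text
{'position': array([ 0.57239999, -0.13742048,  0.12449798]), 'contact_force': array([ 1.07728604, -1.21271201, -0.72205322]), 'clock': 3.2}
```

View pics/w2.png

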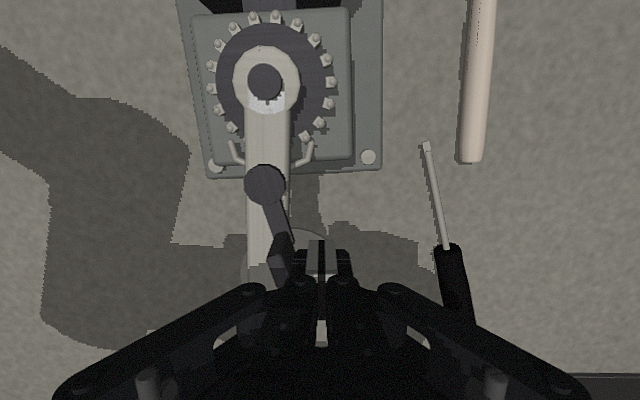

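The closed fingers (300–345, 260) are just beside the fin at (280,260), on its +x side. I'll push on.

>>> {"op": "drive_tool", "data": {"deltas": [{"linear": [-2, 0, 0], "twist": 0, "claw": 0}, {"linear": [-4, 0, 0], "twist": 0, "claw": 0}, {"linear": [-6, 0, 0], "twist": 0, "claw": 0}, {"linear": [-8, 0, 0], "twist": 0, "claw": 0}, {"linear": [-10, 0, 0], "twist": 0, "claw": 0}, {"linear": [-12, 0, 0], "twist": 0, "claw": 0}, {"linear": [-14, 0, 0], "twist": 0, "claw": 0}, {"linear": [-16, 0, 0], "twist": 0, "claw": 0}]}}

```text
clock: 3.87
position: [0.5566, -0.1374, 0.1244]
ee_rot: [0.0, 0.712, 0.703, 0.0]
contact_force: [1.4, -1.4, 0.5]
width: -0.0
gripper_force: 1.1
```

>>> {"op": "drive_tool", "data": {"deltas": [{"linear": [-2, 0, 0], "twist": 0, "claw": 0}, {"linear": [-4, 0, 0], "twist": 0, "claw": 0}, {"linear": [-5, 0, 0], "twist": 0, "claw": 0}, {"linear": [-6, 0, 0], "twist": 0, "claw": 0}]}}

```text
clock: 4.2
position: [0.5504, -0.1369, 0.1243]
ee_rot: [-0.0, 0.712, 0.703, 0.0]
contact_force: [2.6, -1.1, -0.2]
width: -0.0005
gripper_force: 1.1
```

>>> {"op": "drive_tool", "data": {"deltas": [{"linear": [-1, 0, 0], "twist": 0, "claw": 0}, {"linear": [-2, 0, 0], "twist": 0, "claw": 0}, {"linear": [-3, 0, 0], "twist": 0, "claw": 0}]}}

```text
clock: 4.45
position: [0.5475, -0.1367, 0.1243]
ee_rot: [-0.0, 0.712, 0.703, 0.0]
contact_force: [2.4, 1.3, 0.7]
width: -0.0001
gripper_force: 1.0
```

>>> {"op": "drive_tool", "data": {"deltas": [{"linear": [-1, 0, 0], "twist": 0, "claw": 0}, {"linear": [-2, 0, 0], "twist": 0, "claw": 0}]}}

```text
clock: 4.62
position: [0.5457, -0.137, 0.1243]
ee_rot: [0.0, 0.712, 0.703, 0.0]
contact_force: [4.2, -0.1, -0.5]
width: -0.0001
gripper_force: 1.3
```

```bash
python3 - <<'E'
from h import *
m,im=snap("wrist","w3.png"); print({k:sensors.get_state()[k] for k in("position","contact_force","clock")})
np.savez('w3.npz',**{k:np.array(v) for k,v in m.items()})
cv2.imwrite('pics/w3c.png',cv2.resize(im[0:300,150:450,::-1],None,fx=2,fy=2))
E
```

```text
{'position': array([ 0.54546055, -0.13699509,  0.12432568]), 'contact_force': array([ 1.91772134,  0.99747694, -1.04677828]), 'clock': 4.6667}
```

View pics/w3c.png

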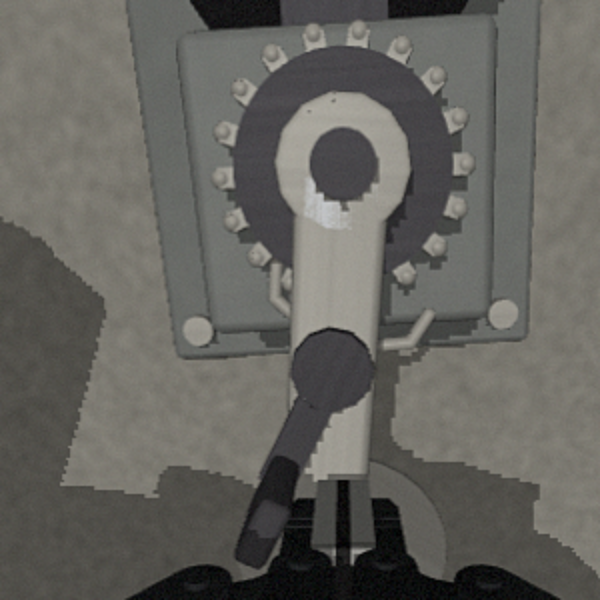

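The lever now points to the -x side, with its pivot at crop (332,368) and the fin at about (268,515). That is roughly 0.4 rad from the handle. I'll give it one small extra push to be sure, then back off to +x and lift.

>>> {"op": "drive_tool", "data": {"deltas": [{"linear": [-1, 0, 0], "twist": 0, "claw": 0}, {"linear": [-2, 0, 0], "twist": 0, "claw": 0}, {"linear": [-3, 0, 0], "twist": 0, "claw": 0}]}}

```text
clock: 4.92
position: [0.5427, -0.1372, 0.1244]
ee_rot: [0.0, 0.712, 0.703, 0.0]
contact_force: [4.4, 1.2, -0.1]
width: -0.0002
gripper_force: 1.6
```

>>> {"op": "drive_tool", "data": {"deltas": [{"linear": [6, 0, 0], "twist": 0, "claw": 0}, {"linear": [16, -5, 20], "twist": 0, "claw": 0}, {"linear": [16, -15, 50], "twist": 0, "claw": 0.3}, {"linear": [5, -30, 80], "twist": 0, "claw": 0.6}, {"linear": [-5, -50, 110], "twist": 0, "claw": 0.8}, {"linear": [-5, -65, 110], "twist": 0, "claw": 0.8}, {"linear": [-5, -65, 110], "twist": 0, "claw": 0.8}, {"linear": [-5, -65, 110], "twist": 0, "claw": 0.8}]}}

```text
clock: 5.58
position: [0.5364, -0.2024, 0.2337]
ee_rot: [-0.001, 0.712, 0.702, -0.0]
contact_force: [-0.7, 1.5, 0.1]
width: 0.0681
gripper_force: 0.0
```

```bash
python3 - <<'E'
from h import *
m,im=snap("wrist","w4.png"); print({k:sensors.get_state()[k] for k in("position","contact_force","clock")})
np.savez('w4.npz',**{k:np.array(v) for k,v in m.items()})
cv2.imwrite('pics/w4c.png',cv2.resize(im[0:280,170:470,::-1],None,fx=2,fy=2))
E
```

```text
{'position': array([ 0.5362908 , -0.20157558,  0.23298611]), 'contact_force': array([-0.06234932,  0.76470337,  0.54225773]), 'clock': 5.6333}
```

View pics/w4c.png

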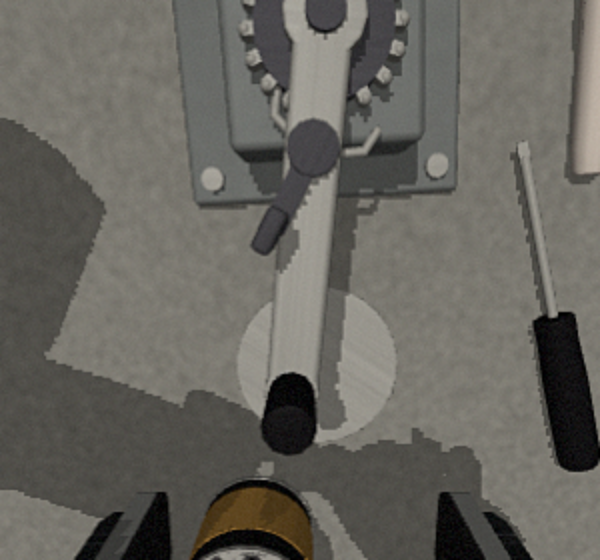

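The lever is on the -x side, with the pivot at (326,73) and the fin top near (304,115) in full-image pixels. The knob top is at (315,215). I'll work out the positions from these.

```bash
python3 - <<'E'
from h import *
m=dict(np.load('w4.npz'))
S=np.array([.5467,-.0491]);P=onz(m,(326,73),.109)[:2];K=onz(m,(315,215),.155)[:2];T=onz(m,(304,115.5),.136)[:2]
S2=onz(m,(333,6),.102)[:2]
a=lambda v:np.arctan2(-v[0],-v[1])
for s in (S,S2): print(s,"K",K,np.hypot(*(K-s)),"hang",a(K-s))
print("lever",a(T-P)-a(K-S), np.hypot(*(T-P)))
c=onz(m,(170+197/2,202/2),.012);d=onz(m,(170+456/2,188/2),.012); e=d-c; print("vice yaw",np.arctan2(e[1],e[0]),np.hypot(e[0],e[1]))
E
```

```text
[ 0.5467 -0.0491] K [ 0.53182967 -0.20495636] 0.1565641427940179 hang 0.0951225716380924
[ 0.54779438 -0.05110017] K [ 0.53182967 -0.20495636] 0.15468225011008493 hang 0.10339386826160972
lever 0.3946796662157781 0.036626862497836817
vice yaw 0.03649062037002889 0.14736850614169603
```

>>> {"op": "drive_tool", "data": {"deltas": [{"linear": [-5, -3, -25], "twist": -3, "claw": 0.8}, {"linear": [-5, -3, -50], "twist": -5, "claw": 0.8}, {"linear": [-5, -3, -75], "twist": -5, "claw": 0.8}, {"linear": [-5, -3, -95], "twist": -5, "claw": 0.8}, {"linear": [-5, -3, -106], "twist": -5, "claw": 0.8}, {"linear": [-5, -3, -109], "twist": -5, "claw": 0.8}, {"linear": [-5, -3, -109], "twist": -5, "claw": 0.5}, {"linear": [-5, -3, -109], "twist": -5, "claw": 0.3}, {"linear": [-5, -3, -109], "twist": -5, "claw": 0.2}, {"linear": [-5, -3, -109], "twist": -5, "claw": 0.1}, {"linear": [-5, -3, -109], "twist": -5, "claw": 0.1}, {"linear": [-5, -3, -109], "twist": -5, "claw": 0.1}], "squeeze": 40}}

```text
clock: 6.63
position: [0.5328, -0.2052, 0.1264]
ee_rot: [0.001, 0.741, 0.671, 0.0]
contact_force: [-0.8, 0.1, 4.1]
width: 0.0209
gripper_force: 39.4
```

>>> {"op": "drive_tool", "data": {"deltas": [{"linear": [0, 0, 0], "twist": 0, "claw": 0.1}, {"linear": [0, 0, 0], "twist": 0, "claw": 0.1}, {"linear": [0, 0, 0], "twist": 0, "claw": 0.1}]}}

```text
clock: 6.88
position: [0.5328, -0.2053, 0.1264]
ee_rot: [0.001, 0.742, 0.671, 0.0]
contact_force: [-1.3, 0.6, 4.9]
width: 0.0213
gripper_force: 39.5
```

>>> {"op": "drive_tool", "data": {"deltas": [{"linear": [10.8, -0.7, 0], "twist": 4, "claw": 0.1}, {"linear": [21.7, -0.6, 0], "twist": 8, "claw": 0.1}, {"linear": [32.5, 0.2, 0], "twist": 12, "claw": 0.1}, {"linear": [43.2, 1.7, 0], "twist": 16, "claw": 0.1}, {"linear": [53.8, 4, 0], "twist": 20, "claw": 0.1}, {"linear": [64.2, 7.1, 0], "twist": 24, "claw": 0.1}, {"linear": [74.4, 10.9, 0], "twist": 28, "claw": 0.1}, {"linear": [84.3, 15.3, 0], "twist": 32, "claw": 0.1}, {"linear": [84.3, 15.3, 0], "twist": 32, "claw": 0.1}]}}

```text
clock: 7.63
position: [0.6185, -0.1884, 0.1264]
ee_rot: [0.001, 0.526, 0.85, 0.001]
contact_force: [-1.5, 3.8, 6.9]
width: 0.0213
gripper_force: 39.8
```

>>> {"op": "drive_tool", "data": {"deltas": [{"linear": [-8.4, -3.9, 0], "twist": -3.4, "claw": 0.1}, {"linear": [-17.1, -7.2, 0], "twist": -6.9, "claw": 0.1}, {"linear": [-26, -10.1, 0], "twist": -10.3, "claw": 0.1}]}}

```text
clock: 7.88
position: [0.5913, -0.1994, 0.1264]
ee_rot: [0.001, 0.603, 0.798, 0.001]
contact_force: [-0.5, 3.4, 5.0]
width: 0.0216
gripper_force: 39.7
```

>>> {"op": "drive_tool", "data": {"deltas": [{"linear": [-9, -2.3, 0], "twist": -3.4, "claw": 0.1}, {"linear": [-18.1, -4, 0], "twist": -6.9, "claw": 0.1}, {"linear": [-27.3, -5.2, 0], "twist": -10.3, "claw": 0.1}]}}

```text
clock: 8.13
position: [0.5651, -0.2049, 0.1264]
ee_rot: [0.002, 0.672, 0.74, 0.002]
contact_force: [4.3, 2.6, 2.2]
width: 0.0211
gripper_force: 39.7
```

>>> {"op": "drive_tool", "data": {"deltas": [{"linear": [-9.3, -0.6, 0], "twist": -3.4, "claw": 0.1}, {"linear": [-18.6, -0.7, 0], "twist": -6.9, "claw": 0.1}, {"linear": [-27.9, -0.3, 0], "twist": -10.3, "claw": 0.1}]}}

```text
clock: 8.38
position: [0.5384, -0.2057, 0.1264]
ee_rot: [0.003, 0.736, 0.677, 0.002]
contact_force: [7.8, 1.6, 1.5]
width: 0.0207
gripper_force: 39.9
```

>>> {"op": "drive_tool", "data": {"deltas": [{"linear": [-4.6, 0.5, 0], "twist": -1.7, "claw": 0.1}, {"linear": [-9.2, 1, 0], "twist": -3.4, "claw": 0.1}]}}

```text
clock: 8.55
position: [0.529, -0.2049, 0.1264]
ee_rot: [0.003, 0.755, 0.656, 0.002]
contact_force: [7.7, 1.4, 0.8]
width: 0.0213
gripper_force: 39.9
```

>>> {"op": "drive_tool", "data": {"deltas": [{"linear": [-4.6, 0.8, 0], "twist": -1.7, "claw": 0.1}, {"linear": [-9.2, 1.6, 0], "twist": -3.4, "claw": 0.1}]}}

```text
clock: 8.72
position: [0.5202, -0.2037, 0.1264]
ee_rot: [0.003, 0.774, 0.633, 0.002]
contact_force: [5.9, -0.4, 1.1]
width: 0.0212
gripper_force: 40.0
```

>>> {"op": "drive_tool", "data": {"deltas": [{"linear": [-4.5, 1, 0], "twist": -1.7, "claw": 0.1}, {"linear": [-9, 2.1, 0], "twist": -3.4, "claw": 0.1}]}}

```text
clock: 8.88
position: [0.5112, -0.2018, 0.1264]
ee_rot: [0.003, 0.792, 0.61, 0.002]
contact_force: [5.9, -0.7, 2.5]
width: 0.021
gripper_force: 40.0
```

```bash
python3 - <<'E'
from h import *
s=sensors.get_state(); print({k:s[k].round(3) for k in("position","contact_force","moment","qd")})
E
```

```text
{'position': array([ 0.511, -0.202,  0.126]), 'contact_force': array([ 5.886, -0.68 ,  2.527]), 'moment': array([ 0.043, -0.373,  0.505]), 'qd': array([-0.027, -0.074,  0.118, -0.001, -0.045,  0.327])}
```

>>> {"op": "drive_tool", "data": {"deltas": [{"linear": [-4.5, 1.3, 0], "twist": -1.2, "claw": 0.1}, {"linear": [-8.9, 2.7, 0], "twist": -2.8, "claw": 0.1}, {"linear": [-13.3, 4.2, 0], "twist": -4.4, "claw": 0.1}]}}

```text
clock: 9.13
position: [0.4986, -0.1983, 0.1264]
ee_rot: [0.004, 0.815, 0.579, 0.002]
contact_force: [7.4, -2.4, -1.0]
width: 0.021
gripper_force: 40.1
```

```bash
cat >> h.py <<'E'
def kf():
    s=sensors.get_state();p=s["position"];F=s["contact_force"];M=s["moment"][2]
    th=np.arctan2(.547-p[0],-.050-p[1]);ft=F[0]*np.cos(th)-F[1]*np.sin(th)
    print("clk %.2f th %.3f Ft %.1f M %.2f total %.1f radial %.1f"%(s["clock"],th,ft,M,ft+M/.155,F[0]*-np.sin(th)-F[1]*np.cos(th)), p.round(4))
E
python3 -c "from h import *;kf()"
```

```text
clk 9.13 th 0.315 Ft 7.8 M 0.30 total 9.7 radial -0.0 [ 0.4986 -0.1983  0.1264]
```

>>> {"op": "drive_tool", "data": {"deltas": [{"linear": [-4.3, 1.7, 0], "twist": -1.7, "claw": 0.1}, {"linear": [-8.6, 3.5, 0], "twist": -3.4, "claw": 0.1}]}}

```text
clock: 9.3
position: [0.4902, -0.1954, 0.1264]
ee_rot: [0.005, 0.832, 0.555, 0.002]
contact_force: [7.9, -3.5, -1.4]
width: 0.0213
gripper_force: 40.2
```

```bash
python3 -c "from h import *;kf()"
```

```text
clk 9.30 th 0.373 Ft 8.6 M 0.40 total 11.2 radial 0.4 [ 0.4902 -0.1954  0.1264]
```

>>> {"op": "drive_tool", "data": {"deltas": [{"linear": [-4.3, 1.9, 0], "twist": -1.7, "claw": 0.1}]}}

```text
clock: 9.38
position: [0.486, -0.1936, 0.1264]
ee_rot: [0.005, 0.84, 0.542, 0.002]
contact_force: [9.1, -3.9, -2.0]
width: 0.0209
gripper_force: 40.5
```

```bash
python3 -c "from h import *;kf()"
```

```text
clk 9.38 th 0.402 Ft 9.9 M 0.38 total 12.4 radial 0.0 [ 0.486  -0.1936  0.1264]
```

>>> {"op": "drive_tool", "data": {"deltas": [{"linear": [10, -4.3, 0], "twist": 4, "claw": 0.1}, {"linear": [20.2, -7.8, 0], "twist": 8, "claw": 0.1}, {"linear": [30.7, -10.7, 0], "twist": 12, "claw": 0.1}, {"linear": [41.3, -12.8, 0], "twist": 16, "claw": 0.1}, {"linear": [52.1, -14.1, 0], "twist": 20, "claw": 0.1}, {"linear": [62.9, -14.7, 0], "twist": 24, "claw": 0.1}, {"linear": [73.8, -14.6, 0], "twist": 28, "claw": 0.1}, {"linear": [84.6, -13.6, 0], "twist": 32, "claw": 0.1}, {"linear": [84.6, -13.6, 0], "twist": 32, "claw": 0.1}]}}

```text
clock: 10.13
position: [0.5694, -0.2042, 0.1264]
ee_rot: [0.001, 0.657, 0.754, 0.002]
contact_force: [1.7, 3.6, 5.9]
width: 0.021
gripper_force: 40.6
```

```bash
python3 -c "
from h import *
kf(); snap('top','top1.png')"
```

```text
clk 10.13 th -0.144 Ft 2.2 M 0.02 total 2.3 radial -3.3 [ 0.5694 -0.2042  0.1264]
```

>>> {"op": "drive_tool", "data": {"deltas": [{"linear": [-7.7, -0.7, 0], "twist": -2.9, "claw": 0.1}, {"linear": [-15.5, -1.1, 0], "twist": -5.7, "claw": 0.1}, {"linear": [-23.2, -1, 0], "twist": -8.6, "claw": 0.1}, {"linear": [-27.9, -0.8, 0], "twist": -10.3, "claw": 0.1}]}}

```text
clock: 10.52
position: [0.5396, -0.2057, 0.1264]
ee_rot: [0.001, 0.724, 0.69, 0.001]
contact_force: [1.7, 0.6, 4.1]
width: 0.0213
gripper_force: 40.3
```

```bash
python3 -c "
from h import *
kf()"
```

```text
clk 10.52 th 0.047 Ft 1.7 M -0.10 total 1.0 radial -0.7 [ 0.5396 -0.2057  0.1264]
```

>>> {"op": "drive_tool", "data": {"deltas": [{"linear": [-3.1, 0.2, 0], "twist": -1.1, "claw": 0.1}, {"linear": [-6.2, 0.5, 0], "twist": -2.3, "claw": 0.1}]}}

```text
clock: 10.68
position: [0.5337, -0.2053, 0.1264]
ee_rot: [0.001, 0.737, 0.675, 0.001]
contact_force: [2.1, 1.3, 6.0]
width: 0.021
gripper_force: 40.5
```

```bash
python3 -c "
from h import *
kf()"
```

```text
clk 10.68 th 0.085 Ft 2.0 M -0.14 total 1.1 radial -1.5 [ 0.5337 -0.2053  0.1264]
```

>>> {"op": "drive_tool", "data": {"deltas": [{"linear": [-3.1, 0.3, 0], "twist": -1.1, "claw": 0.1}, {"linear": [-6.2, 0.7, 0], "twist": -2.3, "claw": 0.1}]}}

```text
clock: 10.85
position: [0.5276, -0.2047, 0.1264]
ee_rot: [0.001, 0.751, 0.661, 0.001]
contact_force: [2.5, 1.0, 5.0]
width: 0.021
gripper_force: 40.5
```

```bash
python3 -c "
from h import *
kf()"
```

```text
clk 10.85 th 0.125 Ft 2.4 M -0.07 total 2.0 radial -1.3 [ 0.5276 -0.2047  0.1264]
```

>>> {"op": "drive_tool", "data": {"deltas": [{"linear": [-3.1, 0.5, 0], "twist": -1.1, "claw": 0.1}, {"linear": [-6.1, 1, 0], "twist": -2.3, "claw": 0.1}, {"linear": [-9.2, 1.6, 0], "twist": -3.4, "claw": 0.1}]}}

```text
clock: 11.1
position: [0.5186, -0.2033, 0.1264]
ee_rot: [0.002, 0.77, 0.638, 0.001]
contact_force: [3.4, -0.0, 4.8]
width: 0.0208
gripper_force: 40.5
```

```bash
python3 -c "
from h import *
kf()"
```

```text
clk 11.10 th 0.183 Ft 3.4 M -0.08 total 2.9 radial -0.6 [ 0.5186 -0.2033  0.1264]
```

>>> {"op": "drive_tool", "data": {"deltas": [{"linear": [-2.3, 0.5, 0], "twist": -0.9, "claw": 0.1}, {"linear": [-4.5, 1, 0], "twist": -1.7, "claw": 0.1}]}}

```text
clock: 11.27
position: [0.5144, -0.2025, 0.1264]
ee_rot: [0.002, 0.779, 0.627, 0.001]
contact_force: [4.7, 0.1, 5.1]
width: 0.0208
gripper_force: 40.5
```

```bash
python3 -c "
from h import *
kf()"
```

```text
clk 11.27 th 0.211 Ft 4.6 M -0.04 total 4.3 radial -1.1 [ 0.5144 -0.2025  0.1264]
```

>>> {"op": "drive_tool", "data": {"deltas": [{"linear": [-2.3, 0.5, 0], "twist": -0.9, "claw": 0.1}, {"linear": [-4.5, 1.1, 0], "twist": -1.7, "claw": 0.1}]}}

```text
clock: 11.43
position: [0.51, -0.2015, 0.1264]
ee_rot: [0.002, 0.788, 0.615, 0.001]
contact_force: [3.3, -0.9, 4.1]
width: 0.0214
gripper_force: 40.6
```

```bash
python3 -c "
from h import *
kf()"
```

```text
clk 11.43 th 0.240 Ft 3.4 M -0.02 total 3.3 radial 0.1 [ 0.51   -0.2015  0.1264]
```

>>> {"op": "drive_tool", "data": {"deltas": [{"linear": [-2.3, 0.6, 0], "twist": -0.9, "claw": 0.1}, {"linear": [-4.5, 1.3, 0], "twist": -1.7, "claw": 0.1}]}}

```text
clock: 11.6
position: [0.5057, -0.2004, 0.1264]
ee_rot: [0.003, 0.797, 0.603, 0.001]
contact_force: [5.2, -1.0, 4.5]
width: 0.0216
gripper_force: 40.6
```

```bash
python3 -c "
from h import *
kf()
snap('wrist','w5.png')"
```

```text
clk 11.60 th 0.268 Ft 5.3 M 0.02 total 5.4 radial -0.4 [ 0.5057 -0.2004  0.1264]
```

```bash
python3 - <<'E'
import cv2
im=cv2.imread('pics/w5.png')[0:290,170:470]
cv2.imwrite('pics/w5c.png',cv2.resize(im,None,fx=2,fy=2))
E
```

View pics/w5c.png

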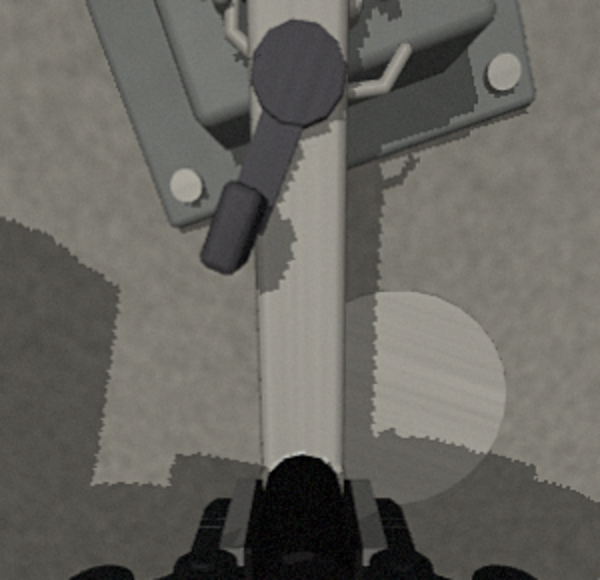

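The view shows the lever still fully over and the knob centred between the pads. I'll keep driving.

>>> {"op": "drive_tool", "data": {"deltas": [{"linear": [-2.3, 0.7, 0], "twist": -0.9, "claw": 0.1}, {"linear": [-4.4, 1.4, 0], "twist": -1.7, "claw": 0.1}]}}

```text
clock: 11.82
position: [0.5018, -0.1993, 0.1263]
ee_rot: [0.003, 0.806, 0.592, 0.002]
contact_force: [7.5, -1.1, 4.9]
width: 0.0206
gripper_force: 40.7
```

```bash
python3 -c "
from h import *
kf()"
```

```text
clk 11.82 th 0.294 Ft 7.5 M 0.10 total 8.1 radial -1.1 [ 0.5018 -0.1993  0.1263]
```

>>> {"op": "drive_tool", "data": {"deltas": [{"linear": [-2.2, 0.7, 0], "twist": -0.9, "claw": 0.1}, {"linear": [-4.4, 1.5, 0], "twist": -1.7, "claw": 0.1}]}}

```text
clock: 11.98
position: [0.4978, -0.1981, 0.1263]
ee_rot: [0.003, 0.815, 0.58, 0.002]
contact_force: [7.8, -1.7, 3.0]
width: 0.0208
gripper_force: 40.7
```

```bash
python3 -c "
from h import *
kf()"
```

```text
clk 11.98 th 0.321 Ft 7.9 M 0.19 total 9.1 radial -0.8 [ 0.4978 -0.1981  0.1263]
```

>>> {"op": "drive_tool", "data": {"deltas": [{"linear": [-2.2, 0.8, 0], "twist": -0.9, "claw": 0.1}, {"linear": [-4.3, 1.7, 0], "twist": -1.7, "claw": 0.1}]}}

```text
clock: 12.15
position: [0.4939, -0.1968, 0.1263]
ee_rot: [0.004, 0.823, 0.568, 0.002]
contact_force: [8.6, -2.6, 1.9]
width: 0.0212
gripper_force: 40.9
```

```bash
python3 -c "
from h import *
kf()"
```

```text
clk 12.15 th 0.347 Ft 8.9 M 0.22 total 10.3 radial -0.5 [ 0.4939 -0.1968  0.1263]
```

```bash
python3 - <<'E'
from h import *
kf(); snap('top','top2.png')
ims=[cv2.imread(f'pics/top{i}.png',0).astype(float) for i in (0,1,2)]
for im in ims: print(im[212:230,298:318].mean(0).round(0).astype(int).tolist())
for a,b in((0,1),(1,2)):
  for nm,(y0,y1,x0,x1) in {"jaw":(208,232,300,314),"tin":(200,244,258,290),"base":(195,255,246,256)}.items():
    A,B=ims[a][y0:y1,x0:x1].copy(),ims[b][y0:y1,x0:x1].copy()
    print(a,b,nm,cv2.phaseCorrelate(A,B,cv2.createHanningWindow((x1-x0,y1-y0),cv2.CV_64F)))
c=np.hstack([cv2.imread(f'pics/top{i}.png')[190:260,255:345] for i in (0,1,2)])
cv2.imwrite('pics/t.png',cv2.resize(c,None,fx=2.9,fy=2.9*1.5,interpolation=cv2.INTER_CUBIC))
E
```

```text
clk 12.15 th 0.347 Ft 8.9 M 0.22 total 10.3 radial -0.5 [ 0.4939 -0.1968  0.1263]
[150, 132, 107, 79, 57, 57, 71, 78, 75, 76, 76, 75, 76, 80, 86, 99, 114, 123, 124, 119]
[144, 117, 81, 56, 58, 68, 68, 66, 70, 77, 86, 88, 84, 83, 86, 98, 114, 124, 126, 118]
[144, 117, 81, 56, 59, 67, 67, 67, 69, 77, 85, 87, 85, 82, 86, 99, 112, 124, 125, 118]
0 1 jaw ((-0.18639834415381973, 0.0821094407565468), 1.2195201969838816)
0 1 tin ((-0.590773688124365, 0.5207424905447802), 1.0394284814170578)
0 1 base ((-0.09625438668982067, 0.0858882154364018), 1.1232293061208354)
1 2 jaw ((0.1301990348102091, 0.23889660460127082), 1.135478131708521)
1 2 tin ((-0.059884612685237926, 0.40563479932238167), 1.1197859047949446)
1 2 base ((-0.07970523516013017, -0.046336002392500575), 1.1055819050202285)
```

View pics/t.png

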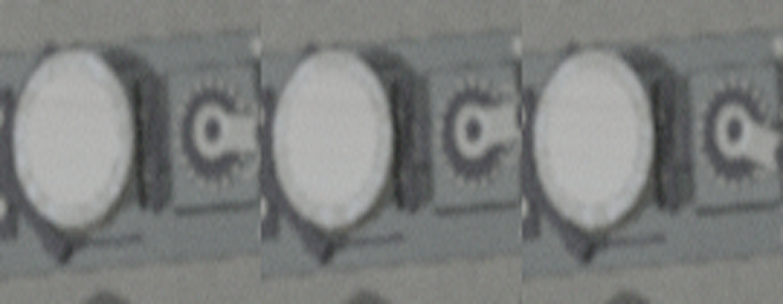

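Between top1 and top2 the jaw profile did not change, while the handle went from -0.14 to 0.35 rad. So the pawl has been winding up on the same tooth and the last back-swing was too short. I'll swing back farther.

>>> {"op": "drive_tool", "data": {"deltas": [{"linear": [10.2, -3.7, 0], "twist": 4, "claw": 0.1}, {"linear": [20.6, -6.6, 0], "twist": 8, "claw": 0.1}, {"linear": [31.3, -8.8, 0], "twist": 12, "claw": 0.1}, {"linear": [42, -10.3, 0], "twist": 16, "claw": 0.1}, {"linear": [52.8, -11, 0], "twist": 20, "claw": 0.1}, {"linear": [63.7, -10.9, 0], "twist": 24, "claw": 0.1}, {"linear": [74.5, -10.1, 0], "twist": 28, "claw": 0.1}, {"linear": [85.2, -8.5, 0], "twist": 32, "claw": 0.1}, {"linear": [95.8, -6.2, 0], "twist": 36, "claw": 0.1}, {"linear": [106.3, -3.2, 0], "twist": 40, "claw": 0.1}, {"linear": [106.3, -3.2, 0], "twist": 40, "claw": 0.1}]}}

```text
clock: 13.12
position: [0.5989, -0.1969, 0.1263]
ee_rot: [0.001, 0.579, 0.816, 0.001]
contact_force: [0.8, 3.5, 9.6]
width: 0.0209
gripper_force: 40.7
```

```bash
python3 -c "from h import *;kf()"
```

```text
clk 13.12 th -0.340 Ft 2.0 M -0.10 total 1.3 radial -3.0 [ 0.5989 -0.1969  0.1263]
```

>>> {"op": "drive_tool", "data": {"deltas": [{"linear": [-10.5, -3, 0], "twist": -4, "claw": 0.1}, {"linear": [-21.1, -5.3, 0], "twist": -8, "claw": 0.1}, {"linear": [-31.8, -6.9, 0], "twist": -12, "claw": 0.1}]}}

```text
clock: 13.37
position: [0.5663, -0.2047, 0.1264]
ee_rot: [0.002, 0.663, 0.749, 0.001]
contact_force: [5.7, 2.7, 7.4]
width: 0.0214
gripper_force: 40.7
```

```bash
python3 -c "from h import *;kf()"
```

```text
clk 13.37 th -0.124 Ft 6.0 M -0.10 total 5.3 radial -1.9 [ 0.5663 -0.2047  0.1264]
```

>>> {"op": "drive_tool", "data": {"deltas": [{"linear": [-4.6, -0.4, 0], "twist": -1.7, "claw": 0.1}, {"linear": [-9.3, -0.7, 0], "twist": -3.4, "claw": 0.1}]}}

```text
clock: 13.53
position: [0.5575, -0.2056, 0.1264]
ee_rot: [0.002, 0.684, 0.729, 0.002]
contact_force: [6.7, 2.1, 5.4]
width: 0.0208
gripper_force: 40.6
```

```bash
python3 -c "from h import *;kf()"
```

```text
clk 13.53 th -0.068 Ft 6.8 M -0.07 total 6.4 radial -1.6 [ 0.5575 -0.2056  0.1264]
```

>>> {"op": "drive_tool", "data": {"deltas": [{"linear": [-4.7, -0.1, 0], "twist": -1.7, "claw": 0.1}, {"linear": [-9.3, -0.1, 0], "twist": -3.4, "claw": 0.1}]}}

```text
clock: 13.7
position: [0.5492, -0.2059, 0.1264]
ee_rot: [0.003, 0.706, 0.709, 0.002]
contact_force: [8.3, 0.8, 3.1]
width: 0.0208
gripper_force: 40.7
```

```bash
python3 -c "from h import *;kf()"
```

```text
clk 13.70 th -0.014 Ft 8.3 M 0.09 total 8.9 radial -0.7 [ 0.5492 -0.2059  0.1264]
```

>>> {"op": "drive_tool", "data": {"deltas": [{"linear": [-3.1, 0, 0], "twist": -1.1, "claw": 0.1}, {"linear": [-6.2, 0.2, 0], "twist": -2.2, "claw": 0.1}]}}

```text
clock: 13.87
position: [0.5439, -0.206, 0.1264]
ee_rot: [0.004, 0.719, 0.695, 0.003]
contact_force: [10.4, 1.2, 1.4]
width: 0.021
gripper_force: 40.9
```

```bash
python3 -c "from h import *;kf()"
```

```text
clk 13.87 th 0.020 Ft 10.3 M 0.10 total 11.0 radial -1.4 [ 0.5439 -0.206   0.1264]
```

>>> {"op": "drive_tool", "data": {"deltas": [{"linear": [-3.1, 0.2, 0], "twist": -1.1, "claw": 0.1}, {"linear": [-6.2, 0.5, 0], "twist": -2.2, "claw": 0.1}]}}

```text
clock: 14.03
position: [0.5382, -0.2057, 0.1263]
ee_rot: [0.004, 0.732, 0.681, 0.003]
contact_force: [11.3, 0.3, 0.6]
width: 0.0211
gripper_force: 41.0
```

```bash
python3 -c "from h import *;kf()"
```

```text
clk 14.03 th 0.056 Ft 11.3 M 0.18 total 12.5 radial -0.9 [ 0.5382 -0.2057  0.1263]
```

>>> {"op": "drive_tool", "data": {"deltas": [{"linear": [-3.1, 0.3, 0], "twist": -1.1, "claw": 0.1}]}}

```text
clock: 14.12
position: [0.5353, -0.2056, 0.1263]
ee_rot: [0.004, 0.738, 0.674, 0.003]
contact_force: [11.8, 1.0, 1.1]
width: 0.021
gripper_force: 41.1
```

```bash
python3 -c "from h import *;kf()"
```

```text
clk 14.12 th 0.075 Ft 11.7 M 0.19 total 12.9 radial -1.9 [ 0.5353 -0.2056  0.1263]
```

>>> {"op": "drive_tool", "data": {"deltas": [{"linear": [-3.1, 0.4, 0], "twist": -1.1, "claw": 0.1}]}}

```text
clock: 14.2
position: [0.5323, -0.2053, 0.1263]
ee_rot: [0.004, 0.745, 0.667, 0.003]
contact_force: [11.1, -0.1, 0.5]
width: 0.021
gripper_force: 41.1
```

```bash
python3 -c "from h import *;kf()"
```

```text
clk 14.20 th 0.095 Ft 11.1 M 0.19 total 12.3 radial -1.0 [ 0.5323 -0.2053  0.1263]
```

>>> {"op": "drive_tool", "data": {"deltas": [{"linear": [-3.1, 0.4, 0], "twist": -1.1, "claw": 0.1}]}}

```text
clock: 14.28
position: [0.5293, -0.205, 0.1263]
ee_rot: [0.004, 0.751, 0.66, 0.003]
contact_force: [11.5, 0.5, 1.5]
width: 0.021
gripper_force: 41.2
```

```bash
python3 -c "from h import *;kf()"
```

```text
clk 14.28 th 0.114 Ft 11.4 M 0.23 total 12.9 radial -1.8 [ 0.5293 -0.205   0.1263]
```

>>> {"op": "drive_tool", "data": {"deltas": [{"linear": [-3.1, 0.4, 0], "twist": -1.1, "claw": 0.1}]}}

```text
clock: 14.37
position: [0.5263, -0.2047, 0.1263]
ee_rot: [0.004, 0.757, 0.653, 0.003]
contact_force: [12.4, -0.4, 1.1]
width: 0.021
gripper_force: 41.2
```

```bash
python3 -c "from h import *;kf()"
```

```text
clk 14.37 th 0.133 Ft 12.3 M 0.26 total 14.0 radial -1.2 [ 0.5263 -0.2047  0.1263]
```

>>> {"op": "drive_tool", "data": {"deltas": [{"linear": [-3.1, 0.4, 0], "twist": -1.1, "claw": 0.1}]}}

```text
clock: 14.45
position: [0.5233, -0.2042, 0.1263]
ee_rot: [0.004, 0.764, 0.646, 0.003]
contact_force: [13.9, 1.1, 0.8]
width: 0.0206
gripper_force: 41.3
```

```bash
python3 -c "from h import *;kf()"
```

```text
clk 14.45 th 0.152 Ft 13.6 M 0.19 total 14.8 radial -3.1 [ 0.5233 -0.2042  0.1263]
```

>>> {"op": "drive_tool", "data": {"deltas": [{"linear": [6, -1, 0], "twist": 2.3, "claw": 0.1}, {"linear": [12, -1.8, 0], "twist": 4.6, "claw": 0.1}, {"linear": [18.4, -2.4, 0], "twist": 6.9, "claw": 0.1}, {"linear": [18.4, -2.4, 0], "twist": 6.9, "claw": 0.1}, {"linear": [18.4, -2.4, 0], "twist": 6.9, "claw": 0.1}, {"linear": [18.4, -2.4, 0], "twist": 6.9, "claw": 0.4}, {"linear": [18.4, -2.4, 0], "twist": 6.9, "claw": 0.6}, {"linear": [18.4, -2.4, 0], "twist": 6.9, "claw": 0.7}, {"linear": [18.4, -2.4, 0], "twist": 6.9, "claw": 0.7}, {"linear": [18.4, -2.4, 0], "twist": 6.9, "claw": 0.7}, {"linear": [18.4, -2.4, 0], "twist": 6.9, "claw": 0.7}]}}

```text
clock: 15.37
position: [0.5362, -0.2054, 0.125]
ee_rot: [-0.001, 0.723, 0.691, -0.0]
contact_force: [-0.2, 0.2, 0.1]
width: 0.0599
gripper_force: 0.0
```

>>> {"op": "drive_tool", "data": {"deltas": [{"linear": [0, 0, 10], "twist": 0, "claw": 0.7}, {"linear": [0, 0, 30], "twist": 0, "claw": 0.7}, {"linear": [0, 0, 60], "twist": 0, "claw": 0.7}, {"linear": [0, 0, 90], "twist": 0, "claw": 0.7}, {"linear": [0, 0, 110], "twist": 0, "claw": 0.7}, {"linear": [0, 0, 110], "twist": 0, "claw": 0.7}, {"linear": [0, 0, 110], "twist": 0, "claw": 0.7}, {"linear": [0, 0, 110], "twist": 0, "claw": 0.7}]}}

```text
clock: 16.03
position: [0.5362, -0.2052, 0.2349]
ee_rot: [-0.001, 0.723, 0.691, -0.0]
contact_force: [-0.5, 0.3, -0.6]
width: 0.0596
gripper_force: 0.0
```

```bash
python3 - <<'E'
from h import *
snap('wrist','w6.png');m,_=snap('top','top3.png')
ims=[cv2.imread(f'pics/top{i}.png',0).astype(float) for i in (0,2,3)]
for im in ims: print(im[212:230,298:318].mean(0).round(0).astype(int).tolist())
for im in ims:
  p=im[205:240].mean(0); print("tin left edge",p[255:264].round(0).tolist())
w4,w6=[cv2.imread(f'pics/w{i}.png') for i in(4,6)]
for w in (w4,w6):  # dark lever/knob rows relative to the bar
  g=w.max(2)[:230,230:400]; 
  k=(g<40)[150:230]; ys,xs=np.nonzero(k); print("knob cols",np.median(xs)+230,"rows",ys.min()+150,ys.max()+150) if len(xs) else 0
s=sensors.get_state();print(s["position"],s["contact_force"],s["clock"])
E
```

```text
[150, 132, 107, 79, 57, 57, 71, 78, 75, 76, 76, 75, 76, 80, 86, 99, 114, 123, 124, 119]
[144, 117, 81, 56, 59, 67, 67, 67, 69, 77, 85, 87, 85, 82, 86, 99, 112, 124, 125, 118]
[147, 118, 82, 54, 54, 61, 64, 65, 73, 85, 93, 90, 85, 82, 86, 97, 115, 124, 127, 121]
tin left edge [105.0, 98.0, 89.0, 88.0, 99.0, 117.0, 131.0, 140.0, 145.0]
tin left edge [105.0, 97.0, 90.0, 92.0, 107.0, 124.0, 135.0, 141.0, 146.0]
tin left edge [105.0, 98.0, 90.0, 91.0, 106.0, 125.0, 136.0, 144.0, 150.0]
knob cols 314.0 rows 186 227
knob cols 340.0 rows 183 223
[ 0.53596358 -0.20505341  0.233931  ] [0.12580054 0.41109673 0.05035557] 16.1333
```

```bash
python3 -c "
from h import *
print(manip.sign_off())"
```

```text
the job is handed in; nothing more can be done
None
```

I flipped the pawl lever to the tightening side and drove the jaw onto the tin until the turning handle read about 14–14.8 N at the knob. I then let go of the vice and handed the job in at about 16 s; no verdict came back.

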